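# Refit the return spring of a clamp frame with a spring puller

### The job

Refit the loose return spring on the grey clamp frame: take the spring puller from its stand, catch the pull loop at the spring's free end with the bent tip, draw the hook a little past the anchor post (never more than 30 mm past it), swing it over and let it back so that the hook holds on the post under tension. Then hang the puller back in its stand, handle across the fork and tip down, and let go. Move the spring only with the puller, keep the gripper off the spring, and leave the other things where they are.

Things in the scene. Friction and masses are not known exactly. Their poses are not given: they have to be found in the camera images.
- puller_handle (a point): Spring puller, loose: centre of its flat wooden handle, 18 mm along x (grip across this, 60 N or more), 100 mm along y, 40 mm along z. It hangs tip down; z points up along the shaft. A straight steel shaft, 8 mm thick, runs to 155 mm below the centre (-z), then bends 30 degrees towards -x into a straight pin 24 mm long, 7 mm thick.
- puller: The same puller as a whole; origin and axes as puller_handle; mass about 0.16 kg. When the handle leans back 30 degrees towards its own -x side, so that the shaft runs forward (+x) and down, the pin is vertical, and its end lies 78 mm ahead of and 158 mm below the handle's centre.
- puller_tip (a point): The end of the puller's pin (on its centre line), at (-12, 0, -176) mm in the handle's frame.
- stand_fork (a point): Fixed dark steel stand (left or right): midpoint between its two fork arms on their tops, 195 mm above the table. Handle hangs across the arms, centre 20 mm above this point, handle x along the point's x. Arms: along x, 16 mm wide, 36 mm gap for the shaft; 6 mm high lips 24 mm before and behind the point. Back plate 55 mm behind (+x), lower than the arm tops; -x side open.
- spring: Extension spring, level, wire centre 55 mm above the table. Origin: the pivot pin on which its fixed eye turns (only about the vertical; it cannot move up or down). It runs from the pivot along its own -x towards the robot and starts slack, 0.18 to 0.32 rad to the right (-y) of the anchor post. Slack, the hook's origin is 105 mm from the pivot; about 70 N/m.
- spring_hook: Wire hook on the spring's free end, 5 mm wire, level, axes as spring. Origin: the seat, where the post's axis stands when hooked. Mouth opens to +y; outer bar 7.5 mm out (-x), its lip bent back at y = 12 mm; back wire at y = -12.5 mm. The post enters the mouth when the origin is 6 to 19 mm farther from the pivot than the post; let back, the bar catches the post.
- pull_loop (a point): Centre of the round pull loop joined to the hook's outer end, 30 mm from the hook's origin along -x; clear inside diameter 20 mm, wire 5 mm thick, level, 55 mm above the table. The puller's pin goes in from above.
- post: Fixed anchor post on the clamp frame, 140 mm from the pivot: 10 mm thick, head 16 mm wide, top 71 mm above the table. Origin on its axis at the spring's height, 55 mm above the table. +x points to the pivot (away from the robot), +y to the left. The frame's base plate below has its top 20 mm above the table.
- bridge (a point): Middle of the frame's overhead steel bridge tube: 16 mm thick, centre 180 mm above the table, running along y to uprights 120 mm to either side, 18 mm from the post towards -x. A puller held upright cannot be drawn past it: lean the shaft back under it.
- parts_bin: blue open plastic parts bin, 150 x 110 x 75 mm, with bolts in it; a bystander to be left alone (origin at the centre of its underside).
- oil_bottle: white plastic oil bottle, 52 mm wide, 130 mm high; a bystander to be left alone (origin at the centre of its underside).
- wrench: steel wrench lying flat, 170 mm long; a bystander to be left alone (origin at the centre of its underside).
- driver: screwdriver lying flat, 180 mm long; a bystander to be left alone (origin at the centre of its underside).
- bush: brass bush, 60 mm wide, 30 mm high; a bystander to be left alone (origin at the centre of its underside).
- rubber_pad: black rubber pad lying flat, 140 x 90 x 8 mm; a bystander to be left alone (origin at the centre of its underside).
- nut: loose hex nut on the frame's base plate, 26 mm wide, 12 mm high; a bystander to be left alone (origin at the centre of its underside).
- bolt: loose hex bolt standing on its head on the frame's base plate, 22 mm wide, 34 mm high; a bystander to be left alone (origin at the centre of its underside).
Mind the look-alikes: they are no part of the job. Leave any red look-alike of the part that bears stand_fork alone.

How it is judged:
On the way, in this order (a step that is already met when the one before it is completed fails the run):
1. the puller draws the hook to where it is at least 4 mm farther from the pivot than the post (140 mm), still off the post (distance between spring_hook and spring above 0.144 m and contact force between puller and spring above 1 N and horizontal distance between spring_hook and post above 0.01 m), for 0.1 s.
2. the hook holds on the post under tension and the puller is off the spring (horizontal distance between spring_hook and post below 0.007 m and contact force between spring_hook and post above 1 N and contact force between puller and spring below 0.1 N), for 0.2 s.
At the end, for the whole second after the job is handed in: Hook seat within 7 mm of the post's axis, pressing on it with over 1 N; puller off the spring, at rest in the fork: handle centre within 25 mm sideways of the fork point, 12 to 28 mm above it, upright within 0.15 rad, across the arms within 0.35 rad (all of step 2 and horizontal distance between puller_handle and stand_fork below 0.025 m and z of puller_handle in the frame of stand_fork between 0.012 and 0.028 m and angle between puller's own z axis and vertical below 0.15 rad and angle between the y axis of puller and the y axis of stand_fork, either way round below 0.35 rad and linear speed of puller below 0.02 m/s); the robot touches nothing.
It fails at once if the fingers or the arm touch the spring (contact force between any of the fingers, the arm and spring above 0.5 N).
It fails at once if the hook is drawn more than 30 mm past the post (distance between spring_hook and spring above 0.171 m).
It fails at once if a bystander is displaced by more than 30 mm (distance of any of parts_bin, oil_bottle, wrench, driver, bush, rubber_pad, nut, bolt from where it was at the start of the episode above 0.03 m).
It also fails if it takes over 67 s, if anything falls off the work surface, if the arm or the gripper's body presses on something with over 40 N, if the wrist force passes 120 N, or if a joint passes its speed limit or range.

### The arm

A 6-joint arm with a two-finger parallel gripper is mounted at the origin on the work surface. World frame = base frame: x ahead of the robot, y to its left, z up, the work surface at z = 0. Lengths are in m, angles in rad, forces in N, time in s.
With the tool pointing down it reaches from about 0.375 to 0.975 m from the base axis. Payload 3.8 kg.
Tool frame: the origin (TCP) lies at the very end of the fingers, on their centre line; the grasp point (between the pads) lies behind it (bot.tcp_to_grasp is the y of the grasp point in the tool frame, in m); y points along the fingers, z is the direction in which the jaws open and shut, and the axes are right-handed (so a half turn about y gives the same grasp; the last joint's range is limited). The gripper opens to 85 mm and grips with 20 to 120 N. Pads are 22 mm wide; open, the fingers measure 114 mm over their backs; the gripper's body (76 mm by 85 mm) begins 54 mm behind the grasp point. The pads swing forward as they close: fully open they stand 13 mm farther back than shut.
Start: joints at [1.12, 0.264, 1.604, -0, 1.274, -0.037], TCP at [0.271, 0.618, 0.231] pointing down, gripper open.
Joint ranges: [-2.63, 2.63], [-0.94, 2.18], [0.31, 2.57], [-1.31, 4.45], [0, 2.66], [-2.55, 2.55]. Speed limits (rad/s): [2.57, 2.57, 3.14, 3.14, 3.14, 3.14].

### API

Orientations are given as a rotation vector (axis times angle).
In Python, from workcell import bot, optics, workorder gives the robot as it stands.
- The arm moves only by the shell command python3 -m handwheel 'ROWS' [FORCE]. ROWS is JSON, a list of rows, each a list of 7 numbers: the shift along the tool's x, y, z in m, then the turn, a rotation vector about the tool's x, y, z in rad, then the opening, from 0 (shut) to 1 (fully open). A call has 1 to 8 rows; each row shifts and turns the commanded pose from where the row before left it, along the tool's axes as they then stand; what a row does not reach is not made up. A row lasts 1/8 s, in which the tool goes at most 62.5 mm and 10.7 degrees, less where a joint would pass 70% of its speed; a pose out of reach is approached as far as the arm can. A call with a gripper value outside its range is refused whole. The fingers move at their own pace and stop on an object; FORCE is the grip in N (left out, the last holds). Time passes only in rows, so rows that do not move let the fingers close. It gives the time, the measured TCP pose, the force and the opening at its end, in the units of the state.
- bot.read_state(): the state, without advancing time (a new reading comes with each control period).
- optics.read_camera(name): name is "scene" or "top" or "wrist"; returns a dict with "image" (384x512x3 uint8, red, green, blue), "z_map" (384x512 float32, m along the optical axis (not along the pixel's ray), 0 where there is no reading), "mtx" (3x3 intrinsics, pixels), "world_from_camera" (4x4, takes a point from camera to world coordinates); the wrist camera has in their place "hand_eye" (4x4, takes a point from camera to tool coordinates, whose origin is the TCP and whose axes are the tool frame's). Camera axes: x right, y down, z forward; pixel columns grow to the right and rows downward; lengths in m; the calibration is good to about 2 mm. A picture is of the moment at which its call begins: read the wrist's pose just before it.
- workorder.finish_job(): hands the job in, once; it reports no verdict.
The state is a dict: "time": time; "q": joint angles; "joint_vel": joint speeds; "joint_torque": joint torques, N m; "tool_pos": TCP position; "tcp_rot": TCP orientation; "wrist_force": force on the tool from outside, world axes, zero at the start; "torque": the same for the moment, N m; "width": opening from 0.0 (shut) to 1.0 (fully open).
Only numpy, scipy, OpenCV 4.12 (cv2) and the standard library are available. Lean on these libraries where they do the work, as an engineer would, in place of code of your own. Each camera call takes 0.05 s, during which the arm holds its last target.

## Working session

There is one attempt and no reset: what is moved stays moved. The work goes in short steps, Python scripts to look and compute and a shell command to move; the robot and the scene stay as the last step left them, time stands still between calls to the robot, and variables do not carry over. Pictures are saved under pics/ and viewed, and the job is handed in when it is done.

```bash
ls; mkdir -p pics
python3 - <<'E'
from workcell import bot, optics, workorder
import cv2, numpy as np, pickle
print(bot.read_state()); print(bot.tcp_to_grasp)
for n in ["scene","top"]:
    c=optics.read_camera(n); pickle.dump(c,open(f"pics/{n}0.pkl","wb"))
    cv2.imwrite(f"pics/{n}0.png",cv2.resize(c["image"][:,:,::-1],None,fx=1.5,fy=1.5,interpolation=cv2.INTER_CUBIC))
    print(n,c["mtx"],c["world_from_camera"])
E
```

```text
pics
{'time': 0.0, 'q': array([ 1.12012114e+00,  2.64758337e-01,  1.60540656e+00,  2.64404014e-06,
        1.27369648e+00, -3.69341668e-02]), 'joint_vel': array([ 0.00081656,  0.00121542, -0.00028355, -0.00044371,  0.00036052,
       -0.00124311]), 'joint_torque': array([-1.36520925e-03, -5.15094709e+01, -3.67317080e+01,  9.25128688e-05,
        1.27866291e-02,  7.93375648e-06]), 'tool_pos': array([0.27107191, 0.61736352, 0.22994095]), 'tcp_rot': array([-1.54853176,  0.32506525, -0.3241958 ]), 'wrist_force': array([-0.64968216,  0.20362655,  0.23570586]), 'torque': array([ 0.00091112, -0.00424865, -0.02534991]), 'width': 0.9957120753352566}
-0.0187
scene [[380.27708026   0.         254.18461521]
 [  0.         380.27708026 193.49719324]
 [  0.           0.           1.        ]] [[-0.45488112  0.70813519 -0.54002567  1.12472567]
 [ 0.89046575  0.37011786 -0.26473293  0.32985606]
 [ 0.01240644 -0.60129637 -0.79892976  1.02368473]
 [ 0.          0.          0.          1.        ]]
top [[419.85721959   0.         254.73230809]
 [  0.         419.85721959 184.60860586]
 [  0.           0.           1.        ]] [[ 0.04105696 -0.97848448  0.20219409  0.28220479]
 [-0.99914544 -0.04117215  0.00363788  0.02834714]
 [ 0.00476515 -0.20217066 -0.97933871  1.42644435]
 [ 0.          0.          0.          1.        ]]
```

View pics/scene0.png

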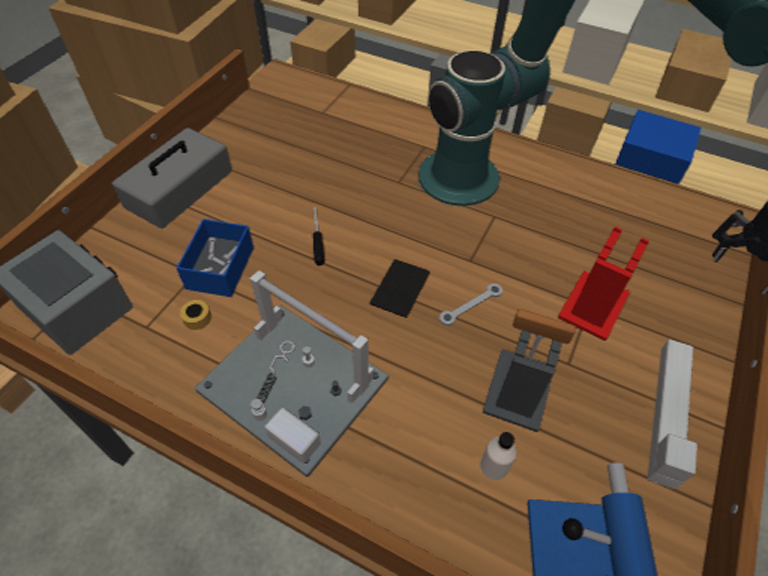

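View pics/top0.png

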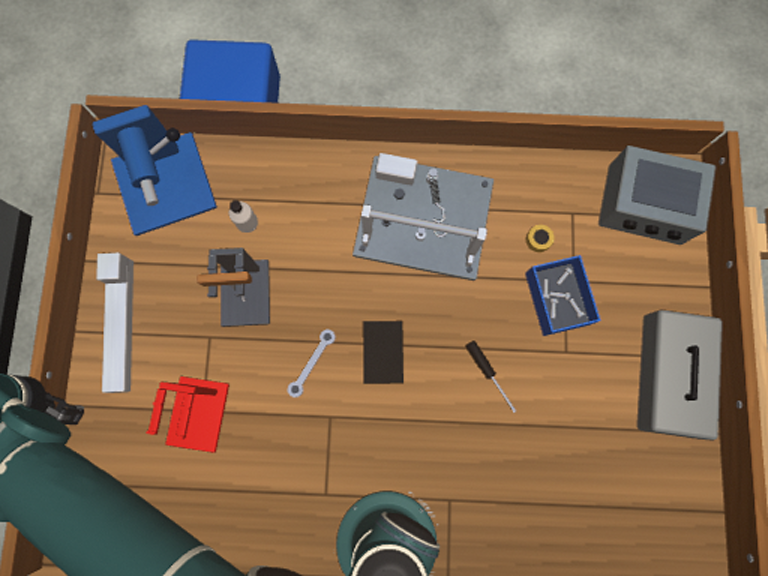

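The dark stand carrying the wooden handle is at top (225,280) and scene (535,325). The red fork at top (190,410) is the look-alike and stays untouched. The frame is at top (425,215), with the post near (420,234). I'll look closer at these.

Run:
```python
import cv2, numpy as np, pickle
def crop(n,x0,y0,x1,y1,f,o):
    c=pickle.load(open(f"pics/{n}0.pkl","rb"))
    cv2.imwrite(o,cv2.resize(c["image"][y0:y1,x0:x1,::-1],None,fx=f,fy=f,interpolation=cv2.INTER_CUBIC))
crop("top",230,95,340,195,7,"pics/t_frame.png")
crop("top",120,155,190,225,8,"pics/t_stand.png")
crop("scene",130,170,265,320,4,"pics/s_frame.png")
crop("scene",315,195,390,295,6,"pics/s_stand.png")
```

```text
(no output)
```

View pics/t_frame.png

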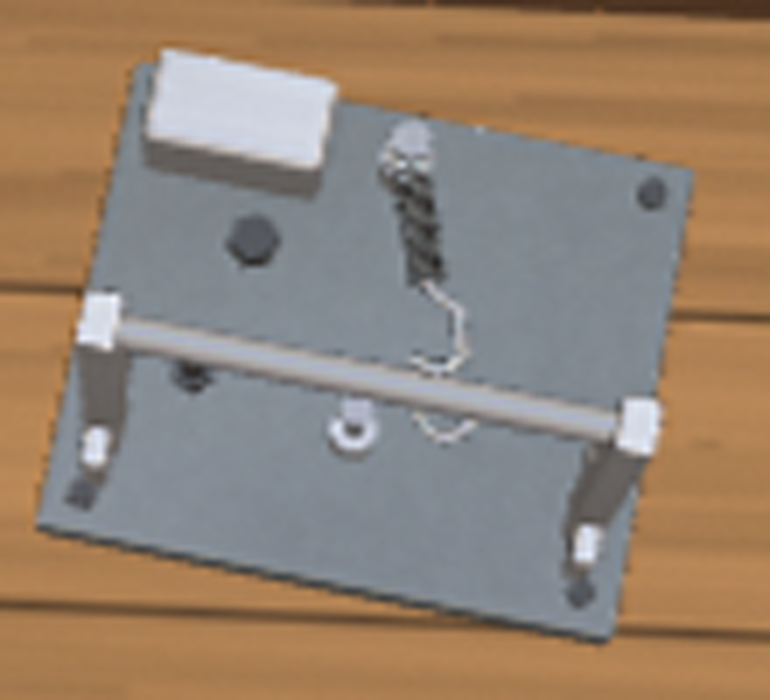

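View pics/t_stand.png

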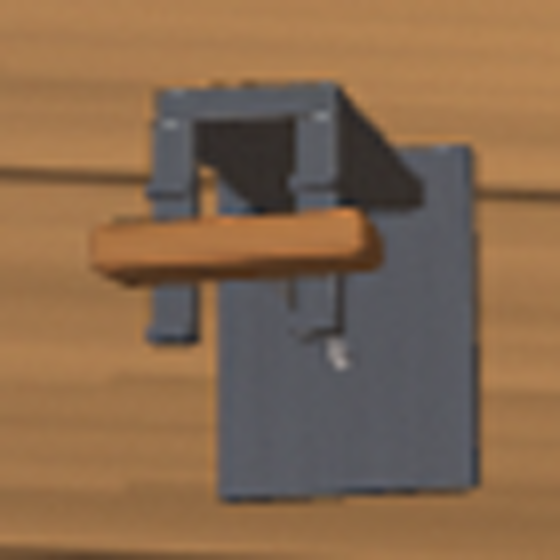

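View pics/s_frame.png

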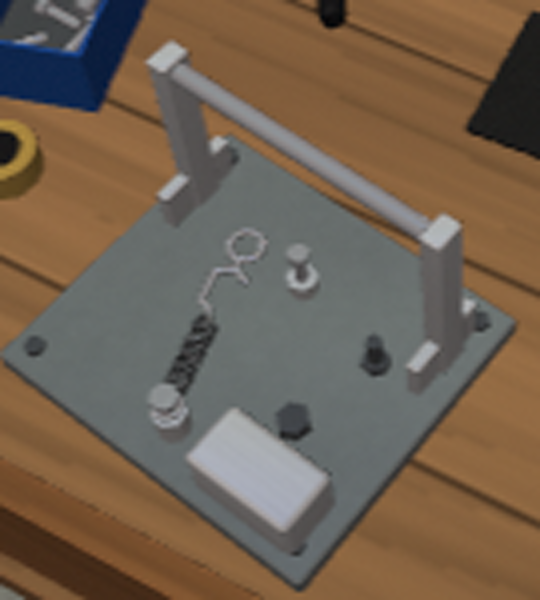

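View pics/s_stand.png

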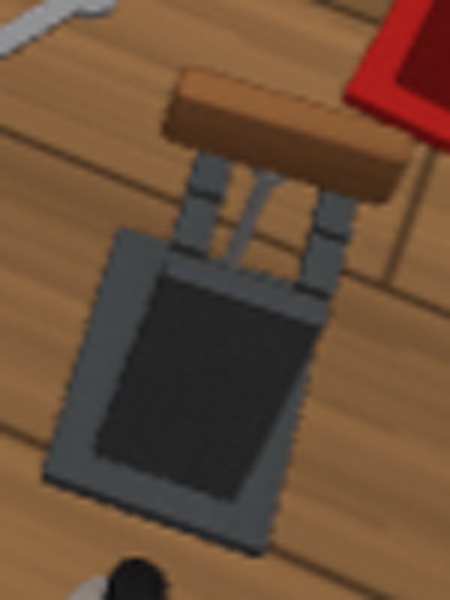

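The top crop shows the post head at about (357,408), the pivot head at (412,135), the pull loop under the bridge near (447,410), and the upright tops at (100,310) and (640,415). The stand crop shows the handle across the two arms. The dark stand is the one meant, since the red one holds no puller. Next I turn these into world points.

```bash
cat > h.py <<'E'
import numpy as np, pickle, cv2
from scipy.spatial.transform import Rotation as R
def ld(n): return pickle.load(open(f"pics/{n}.pkl","rb"))
def ray(c,u,v,z,T=None):
    T=c["world_from_camera"] if T is None else T
    d=T[:3,:3]@(np.linalg.inv(c["mtx"])@[u,v,1]); o=T[:3,3]; return o+d*(z-o[2])/d[2]
def proj(c,p,T=None):
    T=c["world_from_camera"] if T is None else T
    q=T[:3,:3].T@(np.asarray(p)-T[:3,3]); q=c["mtx"]@q; return q[:2]/q[2]
def cloud(c,T=None):
    T=c["world_from_camera"] if T is None else T
    h,w=c["z_map"].shape; v,u=np.mgrid[:h,:w]
    z=c["z_map"]; P=np.stack([(u-c["mtx"][0,2])/c["mtx"][0,0]*z,(v-c["mtx"][1,2])/c["mtx"][1,1]*z,z],-1)
    return P@T[:3,:3].T+T[:3,3]
E
python3 - <<'E'
from h import *
np.set_printoptions(precision=4,suppress=True)
t=ld("top0"); s=ld("scene0")
T=lambda x,y,z:ray(t,230+(x-3)/7,95+(y-3)/7,z)
S=lambda x,y,z:ray(s,130+(x-1.5)/4,170+(y-1.5)/4,z)
print("post head top/scene",T(357,407,.071),S(298,252,.071))
print("post base collar",T(352,431,.022),S(302,281,.022))
print("pivot head", T(412,135,.071),S(165,398,.071))
print("upright tops L", T(100,310,.195),S(440,232,.195)," R",T(640,415,.195),S(168,55,.195))
print("bridge ax.", T(123,330,.188), T(615,420,.188))
print("loop", S(246,245,.055),T(447,418,.055))
Pt=cloud(t); Ps=cloud(s)
for nm,P,(x0,y0,x1,y1) in [("top",Pt,(120,155,190,225)),("scene",Ps,(315,195,390,295))]:
    q=P[y0:y1,x0:x1].reshape(-1,3)
    for a,b in [(.187,.198),(.198,.204),(.225,.245)]:
        m=q[(q[:,2]>a)&(q[:,2]<b)]
        if len(m)>5:
            print(nm,a,len(m),m.mean(0),m.min(0),m.max(0)); r=cv2.minAreaRect(m[:,:2].astype(np.float32)*1000); print(r)
E
```

```text
post head top/scene [ 0.6747 -0.0486  0.071 ] [ 0.6748 -0.05    0.071 ]
post base collar [ 0.6765 -0.0493  0.022 ] [ 0.672  -0.0535  0.022 ]
pivot head [ 0.8135 -0.0715  0.071 ] [ 0.815  -0.0695  0.071 ]
upright tops L [0.678  0.0721 0.195 ] [0.6789 0.0719 0.195 ]  R [ 0.6404 -0.1646  0.195 ] [ 0.6394 -0.1637  0.195 ]
bridge ax. [0.6715 0.0618 0.188 ] [ 0.6397 -0.1548  0.188 ]
loop [ 0.6799 -0.0936  0.055 ] [ 0.6757 -0.0932  0.055 ]
top 0.187 229 [0.5501 0.3489 0.1929] [0.4845 0.3083 0.1871] [0.5865 0.3857 0.198 ]
((535.7384643554688, 346.40673828125), (98.67298126220703, 68.84037780761719), 6.451808929443359)
top 0.198 89 [0.5225 0.342  0.2006] [0.4831 0.2935 0.1981] [0.5717 0.3822 0.204 ]
((528.0628662109375, 337.54010009765625), (82.33512878417969, 86.91481018066406), 5.981905937194824)
top 0.225 224 [0.5152 0.3406 0.2344] [0.504  0.2925 0.2252] [0.5283 0.3906 0.2445]
((516.38671875, 341.4783630371094), (19.103595733642578, 98.15546417236328), 5.847414970397949)
scene 0.187 339 [0.5592 0.3481 0.1919] [0.5202 0.2939 0.187 ] [0.5882 0.3841 0.1977]
((554.0452880859375, 339.2940979003906), (66.30440521240234, 86.38050842285156), 4.5260772705078125)
scene 0.198 83 [0.5332 0.343  0.2009] [0.5189 0.292  0.198 ] [0.5651 0.3891 0.204 ]
((544.714111328125, 342.0980529785156), (45.15342330932617, 97.26883697509766), 3.8814148902893066)
scene 0.225 279 [0.5203 0.3407 0.2323] [0.5053 0.2916 0.2251] [0.5319 0.3901 0.2374]
((518.2906494140625, 340.6861877441406), (19.695295333862305, 98.66011810302734), 6.325850486755371)
```

```bash
cat >> h.py <<'E'
def plan(pos,Rm,st,n=None):
    """shift/turn (tool axes) from present tool pose to target; turn applied with shift in a straight line over n rows"""
    R0=R.from_rotvec(st["tcp_rot"]).as_matrix(); d=R0.T@(np.asarray(pos)-st["tool_pos"]); w=R.from_matrix(R0.T@Rm).as_rotvec()
    return d,w
E
python3 - <<'E'
from h import *
from workcell import bot
np.set_printoptions(precision=4,suppress=True)
st=bot.read_state(); print(R.from_rotvec(st["tcp_rot"]).as_matrix())
t=ld("top0"); s=ld("scene0")
T=lambda x,y,z:ray(t,120+(x-3.5)/8,155+(y-3.5)/8,z)
print("lips rear",T(172,188,.2),T(318,183,.2)," front",T(172,335,.2),T(318,330,.2), "tip",T(340,355,.04))
print("arm edges at y=300:",T(152,300,.195),T(196,300,.195),T(300,300,.195),T(338,300,.195))
print("scene tip pred", proj(s,[.5055,.34,.039]), "top pred",(proj(t,[.5055,.34,.039])-[120,155])*8+3.5,(proj(t,[.5295,.342,.039])-[120,155])*8+3.5)
E
```

```text
[[ 0.9156 -0.0009  0.4021]
 [-0.4021 -0.0018  0.9156]
 [-0.0001 -1.     -0.0021]]
lips rear [0.5411 0.3731 0.2   ] [0.5453 0.3189 0.2   ]  front [0.4855 0.3678 0.2   ] [0.4897 0.314  0.2   ] tip [0.5065 0.3412 0.04  ]
arm edges at y=300: [0.4992 0.3779 0.195 ] [0.4999 0.3615 0.195 ] [0.5015 0.3228 0.195 ] [0.5021 0.3087 0.195 ]
scene tip pred [348.8761 246.9976] top pred [343.0869 357.9315] [343.2186 301.385 ]
```

```bash
cat >> h.py <<'E'
def down(yaw,lean=0.0):
    x=R.from_euler("z",yaw).as_matrix()@np.array([np.cos(lean),0,np.sin(lean)])
    z=R.from_euler("z",yaw).as_matrix()@np.array([-np.sin(lean),0,np.cos(lean)])
    ty=-z; tz=x; return np.stack([np.cross(ty,tz),ty,tz],1)
E
python3 - <<'E'
from h import *
from workcell import bot
np.set_printoptions(precision=4,suppress=True)
st=bot.read_state(); Rt=down(.105); d,w=plan([.5175,.341,.29],Rt,st); print(d,w); print(Rt.T@(np.array([.5175,.341,.29])-st["tool_pos"]))
E
```

```text
[ 0.3367 -0.0597 -0.1541] [0.0019 1.052  0.001 ]
[ 0.3007 -0.0599  0.2161]
```

```bash
python3 -m handwheel '[[0,-0.01,0,0,0.1753,0,1],[0,-0.01,0,0,0.1753,0,1],[0,-0.01,0,0,0.1753,0,1],[0,-0.01,0,0,0.1753,0,1],[0,-0.01,0,0,0.1753,0,1],[0,-0.01,0,0,0.1753,0,1]]' 100
python3 -m handwheel '[[0.0376,0,0.027,0,0,0,1],[0.0376,0,0.027,0,0,0,1],[0.0376,0,0.027,0,0,0,1],[0.0376,0,0.027,0,0,0,1],[0.0376,0,0.027,0,0,0,1],[0.0376,0,0.027,0,0,0,1],[0.0376,0,0.027,0,0,0,1],[0.0376,0,0.027,0,0,0,1]]'
python3 - <<'E'
from h import *
from workcell import bot,optics
np.set_printoptions(precision=4,suppress=True)
st=bot.read_state(); d,w=plan([.5175,.341,.202],down(.105),st); print(d,w,st["q"])
c=optics.read_camera("wrist"); print(c["hand_eye"]); c["st"]=st; pickle.dump(c,open("pics/w1.pkl","wb"))
cv2.imwrite("pics/w1.png",cv2.resize(c["image"][:,:,::-1],None,fx=1.5,fy=1.5))
T=np.eye(4); T[:3,:3]=R.from_rotvec(st["tcp_rot"]).as_matrix(); T[:3,3]=st["tool_pos"]; T=T@c["hand_eye"]
P=cloud(c,T).reshape(-1,3); v=(c["z_map"].reshape(-1)>0)
m=P[v&(P[:,2]>.228)&(P[:,2]<.242)&(abs(P[:,0]-.5175)<.04)&(abs(P[:,1]-.341)<.07)]
print(len(m),cv2.minAreaRect(m[:,:2].astype(np.float32)*1000),m[:,2].mean())
E
```

```text
time: 0.85
tool_pos: [0.2712, 0.6177, 0.2908]
tcp_rot: [-1.256, 1.136, -1.136]
wrist_force: [0.5, -0.4, -0.6]
width: 0.999
time: 1.85
tool_pos: [0.5184, 0.3402, 0.2907]
tcp_rot: [-1.258, 1.132, -1.131]
wrist_force: [0.3, 0.4, 0.1]
width: 0.998
[-0.001   0.0887 -0.0007] [0.0008 0.0002 0.0003] [0.5405 0.1307 1.6531 0.     1.3587 0.4353]
[[-0.      0.9526  0.3043 -0.0774]
 [ 0.0003 -0.3043  0.9526 -0.1417]
 [ 1.      0.0001 -0.0003  0.0017]
 [ 0.      0.      0.      1.    ]]
3047 ((517.822021484375, 341.29180908203125), (18.008392333984375, 98.84220123291016), 6.186707019805908) 0.2332863962801757
```

View pics/w1.png

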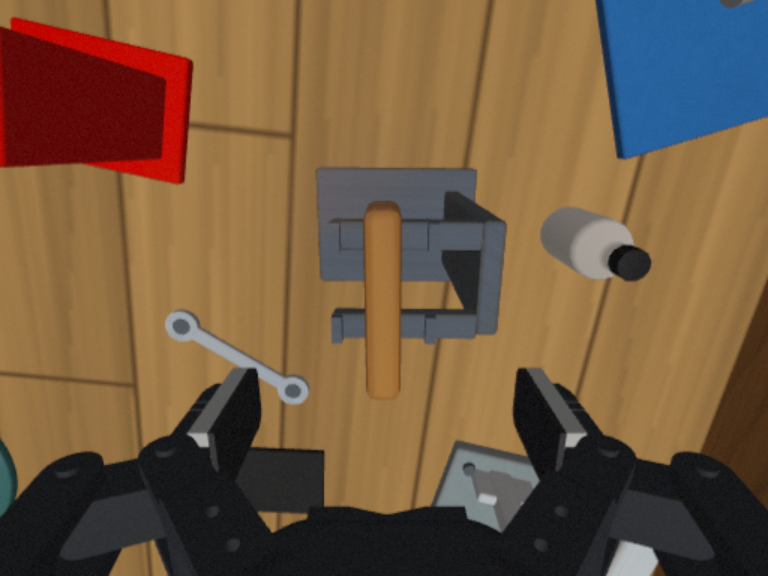

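The wrist view shows the handle at (382,300), across the fork arms and centred between the jaws. The measured centre is (0.5178, 0.3413), 18 x 99 mm, which matches the description. Now I descend and grip.

```bash
python3 -m handwheel '[[-0.0005,0.022,-0.0002,0,0,0,1],[-0.0005,0.022,-0.0002,0,0,0,1],[0,0.022,0,0,0,0,1],[0,0.022,0,0,0,0,1],[0,0,0,0,0,0,0],[0,0,0,0,0,0,0],[0,0,0,0,0,0,0],[0,0,0,0,0,0,0]]' 100
python3 -m handwheel '[[0,0,0,0,0,0,0],[0,-0.005,0,0,0,0,0],[0,-0.01,0,0,0,0,0]]'
```

```text
time: 2.9
tool_pos: [0.5179, 0.343, 0.205]
tcp_rot: [-1.255, 1.131, -1.131]
wrist_force: [0.4, 0.9, -0.9]
width: 0.193
time: 3.28
tool_pos: [0.5165, 0.3419, 0.2173]
tcp_rot: [-1.26, 1.132, -1.131]
wrist_force: [-0.1, -0.3, -1.7]
width: 0.196
```

```bash
python3 -m handwheel '[[0,-0.03,0,0,0,0,0],[0,-0.04,0,0,0,0,0],[0,-0.04,0,0,0,0,0],[0,-0.04,0,0,0,0,0],[0,-0.02,0,0,0,0,0]]' 
python3 -m handwheel '[[0,0,0,0,0.1315,0,0],[0,0,0,0,0.1315,0,0],[0,0,0,0.1745,0,0,0],[0,0,0,0.1745,0,0,0],[0,0,0,0.1745,0,0,0],[0,0,0,0,0,0,0]]'
cat >> h.py <<'E'
TIP=np.array([0,.1637,-.012])
YAW=-.158; LEAN=.5236
def tcp_for_tip(tip,yaw=YAW,lean=LEAN): return np.asarray(tip)-down(yaw,lean)@TIP
E
python3 - <<'E'
from h import *
from workcell import bot,optics
np.set_printoptions(precision=4,suppress=True)
st=bot.read_state(); p=tcp_for_tip([.56,-.0745,.10]);d,w=plan(p,down(YAW,LEAN),st); print(st["tool_pos"],p,d,w,st["q"])
E
```

```text
time: 3.9
tool_pos: [0.5179, 0.3428, 0.3915]
tcp_rot: [-1.253, 1.13, -1.132]
wrist_force: [-1.2, -0.1, -1.6]
width: 0.195
time: 4.65
tool_pos: [0.5134, 0.3421, 0.3838]
tcp_rot: [-0.774, 0.895, -1.549]
wrist_force: [-0.9, -0.4, -3.8]
width: 0.194
[0.5134 0.3421 0.3838] [ 0.4894 -0.0633  0.2478] [ 0.4034  0.1392 -0.0349] [0.0055 0.0058 0.0029] [ 0.7734 -0.1113  1.8121 -0.4514  1.1557  1.0511]
```

```bash
python3 -m handwheel '[[0.03,0.01,-0.003,0,0,0,0],[0.045,0.016,-0.004,0,0,0,0],[0.052,0.018,-0.005,0,0,0,0],[0.052,0.018,-0.005,0,0,0,0],[0.052,0.018,-0.005,0,0,0,0],[0.052,0.018,-0.005,0,0,0,0],[0.045,0.016,-0.004,0,0,0,0],[0.03,0.01,-0.002,0,0,0,0]]' 
python3 -m handwheel '[[0.03,0.01,-0.002,0,0,0,0],[0.015,0.005,0,0,0,0,0],[0,0,0,0,0,0,0]]'
cat > look.py <<'E'
import sys
from h import *
from workcell import bot,optics
np.set_printoptions(precision=4,suppress=True)
st=bot.read_state(); Rm=R.from_rotvec(st["tcp_rot"]).as_matrix()
print("tcp",st["tool_pos"],"tip",st["tool_pos"]+Rm@TIP,"q",st["q"],"F",st["wrist_force"])
tag=sys.argv[1]
for n in sys.argv[2:]:
    c=optics.read_camera(n); c["st"]=st; pickle.dump(c,open(f"pics/{n}{tag}.pkl","wb"))
    im=c["image"][:,:,::-1]
    cv2.imwrite(f"pics/{n}{tag}.png",cv2.resize(im,None,fx=1.5,fy=1.5))
    if n=="top": cv2.imwrite(f"pics/top{tag}c.png",cv2.resize(im[95:195,230:340],None,fx=7,fy=7,interpolation=cv2.INTER_CUBIC))
    if n=="scene": cv2.imwrite(f"pics/scene{tag}c.png",cv2.resize(im[170:300,130:280],None,fx=5,fy=4.6,interpolation=cv2.INTER_CUBIC)) if 0 else cv2.imwrite(f"pics/scene{tag}c.png",cv2.resize(im[175:295,140:280],None,fx=5,fy=5,interpolation=cv2.INTER_CUBIC))
E
python3 look.py 2 wrist top scene
```

```text
time: 5.65
tool_pos: [0.4939, -0.0189, 0.2643]
tcp_rot: [-0.764, 0.899, -1.553]
wrist_force: [-0.1, 0.7, -2.6]
width: 0.194
time: 6.02
tool_pos: [0.4929, -0.0636, 0.2507]
tcp_rot: [-0.764, 0.899, -1.554]
wrist_force: [-0.4, 0.6, -1.1]
width: 0.193
tcp [ 0.4929 -0.0636  0.2507] tip [ 0.5632 -0.0749  0.1028] q [-0.1882 -0.4434  2.3023  0.0203  0.7611 -0.0373] F [-0.4391  0.5551 -1.15  ]
```

View pics/wrist2.png

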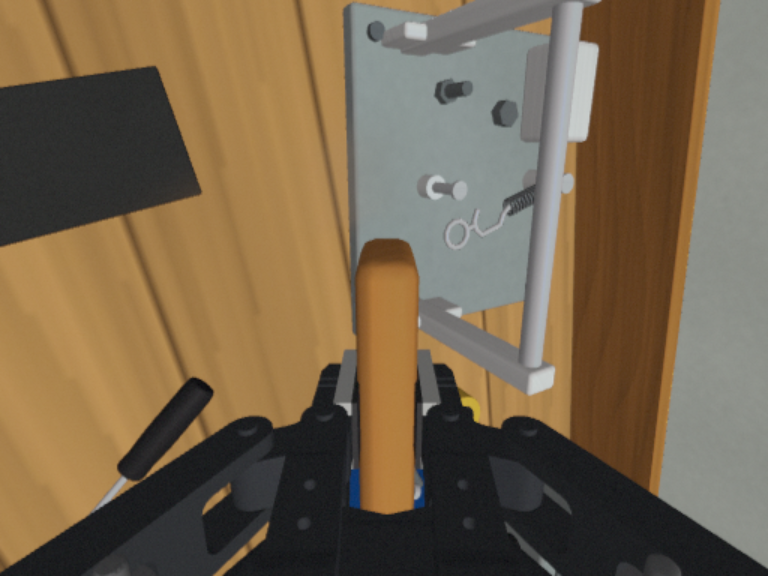

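View pics/scene2.png

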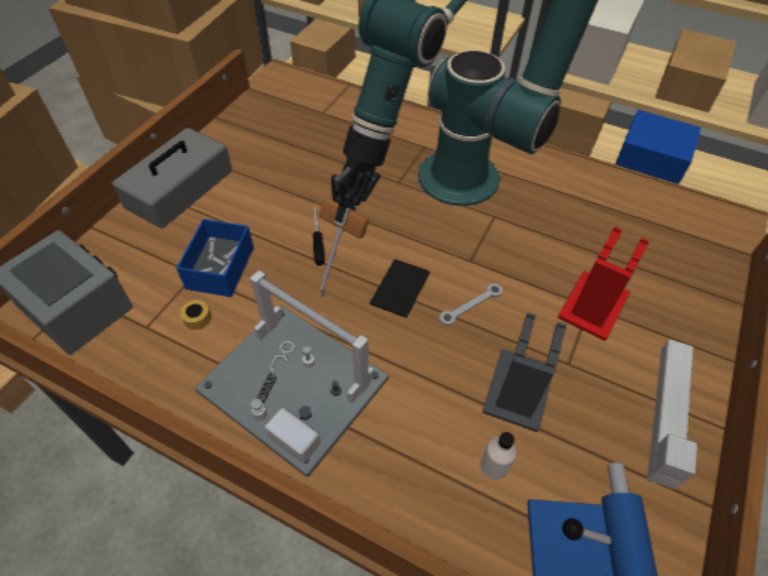

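View pics/top2.png

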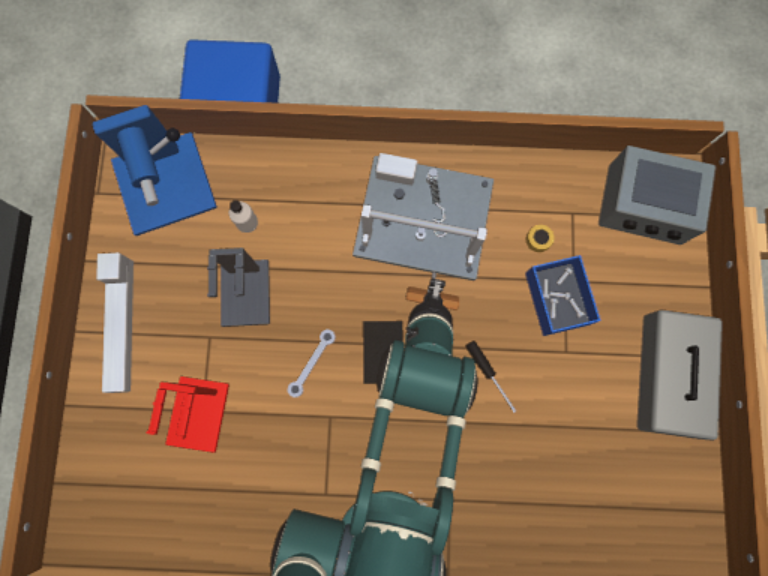

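The puller is held, with its tip at scene (322,294). The wrist camera sees the loop at (457,234) and the post head at (460,190), both clear of the bridge. I'll check the tip and loop positions across the views.

Run:
```python
from h import *
np.set_printoptions(precision=4,suppress=True)
c=ld("wrist2"); s=ld("scene2"); st=c["st"]
T=np.eye(4); T[:3,:3]=R.from_rotvec(st["tcp_rot"]).as_matrix(); T[:3,3]=st["tool_pos"]; tip=T[:3,:3]@TIP+T[:3,3]; T=T@c["hand_eye"]
print("tip pred px scene",proj(s,tip)*1.5)
print("loop",ray(c,457/1.5,234/1.5,.055,T),"post",ray(c,461/1.5,190/1.5,.071,T),"base collar",ray(c,433/1.5,186.5/1.5,.024,T))
for n,x0,y0,x1,y1,f,cc in [("wl",270,100,400,180,6,c),("st",195,160,235,210,14,s)]:
    cv2.imwrite(f"pics/{n}2.png",cv2.resize(cc["image"][y0:y1,x0:x1,::-1],None,fx=f,fy=f,interpolation=cv2.INTER_CUBIC))
print(((proj(s,tip)-[195,160])+.5)*14-.5)
```

```text
tip pred px scene [323.3428 293.3782]
loop [ 0.6801 -0.0937  0.055 ] post [ 0.6761 -0.0504  0.071 ] base collar [ 0.6801 -0.0517  0.024 ]
[294.3658 504.6964]
```

View pics/wl2.png

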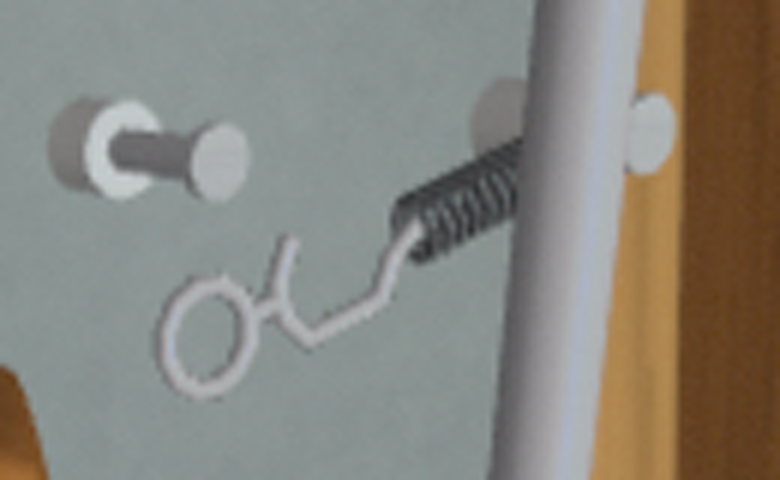

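View pics/st2.png

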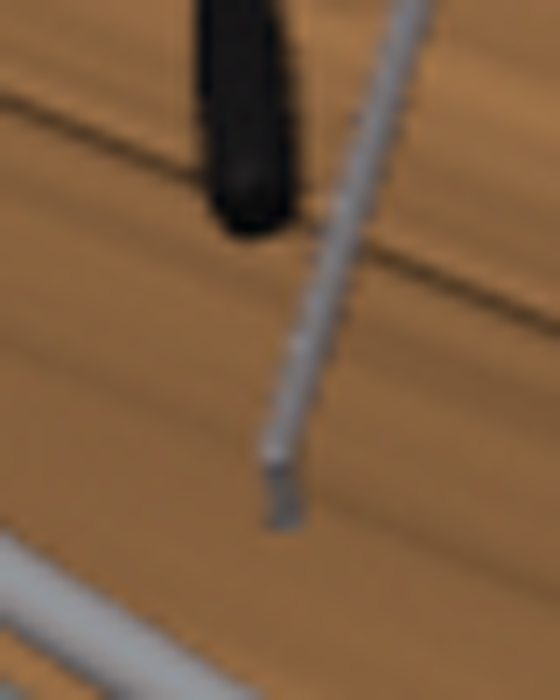

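```bash
sed -i 's/TIP=np.array(.*/TIP=np.array([0,.1652,-.012])/' h.py
python3 - <<'E'
from h import *
from workcell import bot
np.set_printoptions(precision=4,suppress=True)
st=bot.read_state(); print(plan(tcp_for_tip([.680,-.0935,.068]),down(YAW,LEAN),st))
E
```

```text
(array([0.002 , 0.0881, 0.0845]), array([ 0.    , -0.0004, -0.0004]))
```

```bash
python3 -m handwheel '[[0,0.015,0.0145,0,0,0,0],[0.001,0.02,0.019,0,0,0,0],[0.001,0.02,0.019,0,0,0,0],[0,0.02,0.019,0,0,0,0],[0,0.013,0.013,0,0,0,0],[0,0,0,0,0,0,0]]' 
python3 look.py 3 wrist top scene
python3 - <<'E'
from h import *
for n,x0,y0,x1,y1,f in [("wrist",270,100,400,200,6),("scene",165,215,225,275,10)]:
    cv2.imwrite(f"pics/{n}3z.png",cv2.resize(ld(n+"3")["image"][y0:y1,x0:x1,::-1],None,fx=f,fy=f,interpolation=cv2.INTER_CUBIC))
E
```

```text
time: 6.92
tool_pos: [0.6091, -0.081, 0.2162]
tcp_rot: [-0.766, 0.896, -1.549]
wrist_force: [0.1, -0.1, -2.2]
width: 0.197
tcp [ 0.6091 -0.081   0.2162] tip [ 0.6803 -0.0922  0.067 ] q [-0.1795 -0.141   2.1494  0.0208  0.6109 -0.0372] F [ 0.0727 -0.0709 -2.2199]
```

View pics/wrist3.png

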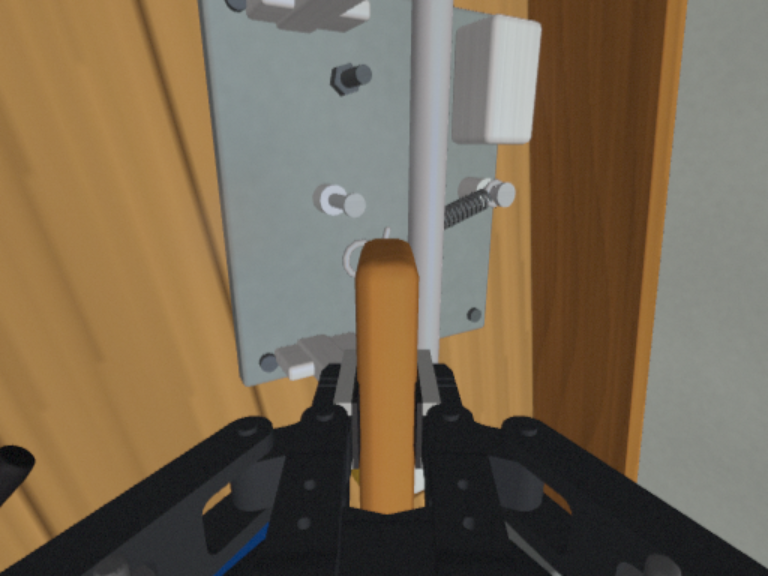

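View pics/scene3z.png

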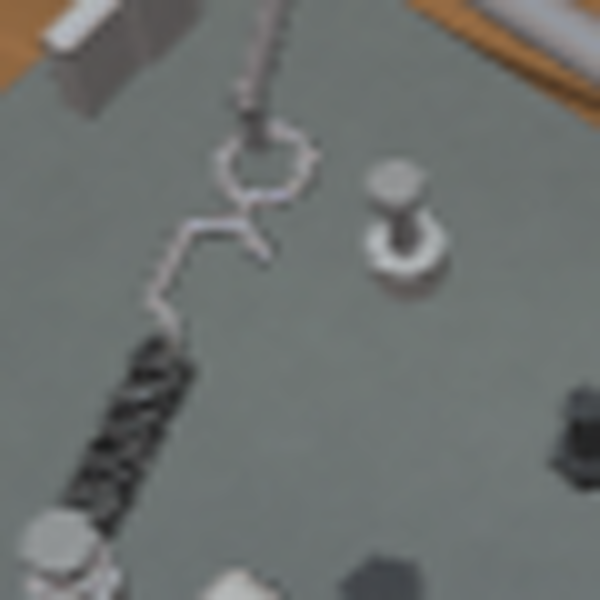

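View pics/top3c.png

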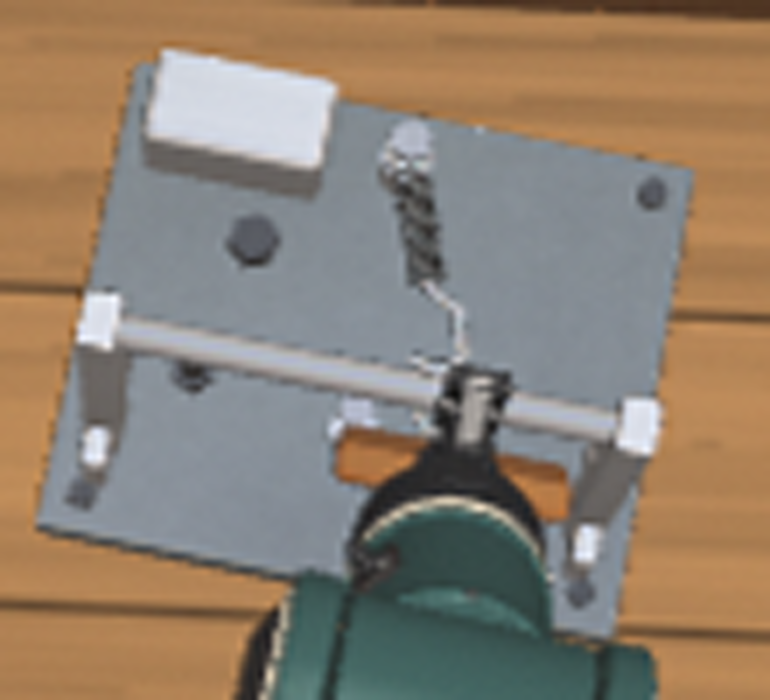

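In the scene crop the loop centre is at about (267,162) and the pin's end at (258,142), still above the loop. I'll compute where a straight drop lands in the image.

Run:
```python
from h import *
np.set_printoptions(precision=4,suppress=True)
s=ld("scene3"); st=s["st"]; tip=st["tool_pos"]+R.from_rotvec(st["tcp_rot"]).as_matrix()@TIP
f=lambda p:((proj(s,p)-[165,215])+.5)*10-.5
g=lambda x,y,z:ray(s,165+(x+.5)/10-.5,215+(y+.5)/10-.5,z)
print("tip pred",tip,f(tip),"at .055",f([tip[0],tip[1],.055]))
for z in(.06,.064,.067): print(z,g(258,142,z))
print("loop",g(267,162,.055), "z shift per 12mm", f([.68,-.0935,.055])-f([.68,-.0935,.067]),"x 10mm",f([.69,-.0935,.055])-f([.68,-.0935,.055]),"y",f([.68,-.0835,.055])-f([.68,-.0935,.055]))
```

```text
tip pred [ 0.6803 -0.0922  0.067 ] [264.2911 144.7915] at .055 [269.1855 166.2036]
0.06 [ 0.677  -0.0975  0.06  ]
0.064 [ 0.6789 -0.0957  0.064 ]
0.067 [ 0.6803 -0.0944  0.067 ]
loop [ 0.6793 -0.0935  0.055 ] z shift per 12mm [ 4.9063 21.3606] x 10mm [-18.4722  25.831 ] y [28.6544 13.4095]
```

Run:
```python
from h import *
s=ld("scene3")
im=s["image"][222:246,180:204,::-1]
cv2.imwrite("pics/s3zz.png",cv2.resize(im,None,fx=24,fy=24,interpolation=cv2.INTER_LANCZOS4))
```

View pics/s3zz.png

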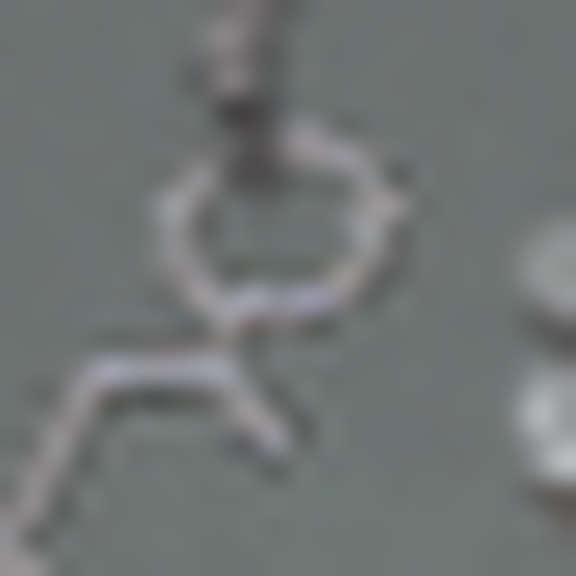

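```bash
python3 -m handwheel '[[-0.0015,0,-0.0005,0,0,0,0],[0,0.0052,-0.003,0,0,0,0],[0,0.0052,-0.003,0,0,0,0],[0,0.0052,-0.003,0,0,0,0],[0,0.0052,-0.003,0,0,0,0],[0,0,0,0,0,0,0]]' 
python3 look.py 4 top scene
python3 - <<'E'
from h import *
s=ld("scene4")
im=s["image"][217:257,170:220,::-1]
cv2.imwrite("pics/s4zz.png",cv2.resize(im,None,fx=14,fy=14,interpolation=cv2.INTER_LANCZOS4))
E
```

```text
time: 7.82
tool_pos: [0.6072, -0.0804, 0.1909]
tcp_rot: [-0.766, 0.897, -1.551]
wrist_force: [-0.5, -0.2, -2.9]
width: 0.192
tcp [ 0.6072 -0.0804  0.1909] tip [ 0.6782 -0.0917  0.0417] q [-0.1781 -0.1177  2.1789  0.019   0.559  -0.0335] F [-0.495  -0.1852 -2.8717]
```

View pics/s4zz.png

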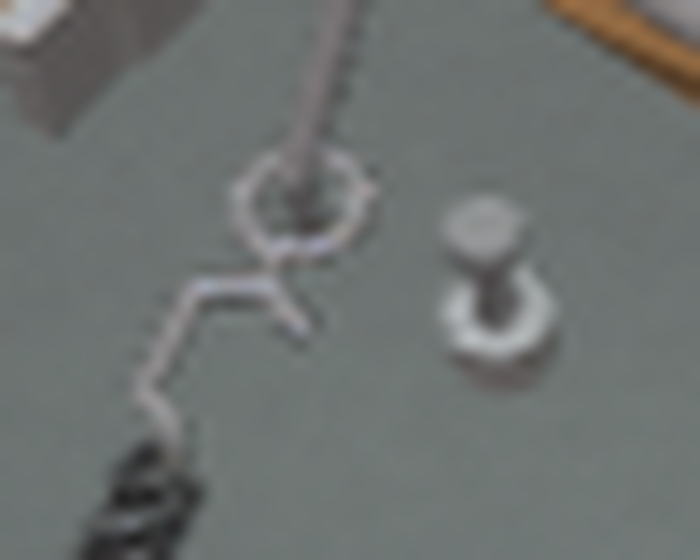

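The pin is inside the loop at crop (302,205). Now I pull outward along the spring.

```bash
python3 -m handwheel '[[0.0028,-0.0041,-0.0072,0,0,0,0],[0.0028,-0.0041,-0.0072,0,0,0,0],[0.0028,-0.0041,-0.0072,0,0,0,0],[0.0028,-0.0041,-0.0072,0,0,0,0],[0.0028,-0.0041,-0.0072,0,0,0,0],[0.0028,-0.0041,-0.0072,0,0,0,0],[0,0,0,0,0,0,0],[0,0,0,0,0,0,0]]' 
python3 look.py 5 top scene wrist
python3 - <<'E'
from h import *
s=ld("scene5")
im=s["image"][207:257,170:220,::-1]
cv2.imwrite("pics/s5zz.png",cv2.resize(im,None,fx=14,fy=14,interpolation=cv2.INTER_LANCZOS4))
E
```

```text
time: 8.93
tool_pos: [0.5566, -0.0893, 0.1924]
tcp_rot: [-0.763, 0.895, -1.552]
wrist_force: [2.4, -0.8, -2.1]
width: 0.194
tcp [ 0.5566 -0.0893  0.1924] tip [ 0.6281 -0.1007  0.0434] q [-0.2237 -0.2278  2.2678  0.0603  0.5787 -0.1073] F [ 2.3952 -0.7544 -2.1097]
```

View pics/s5zz.png

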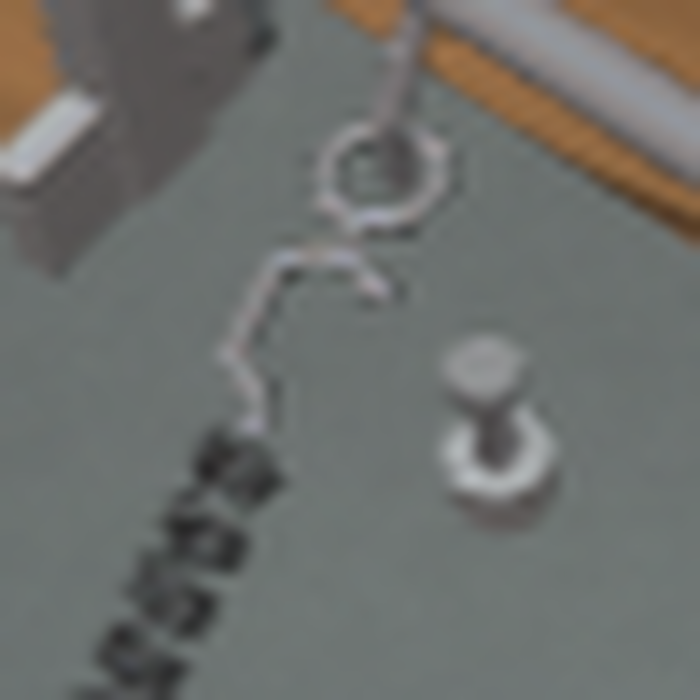

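View pics/wrist5.png

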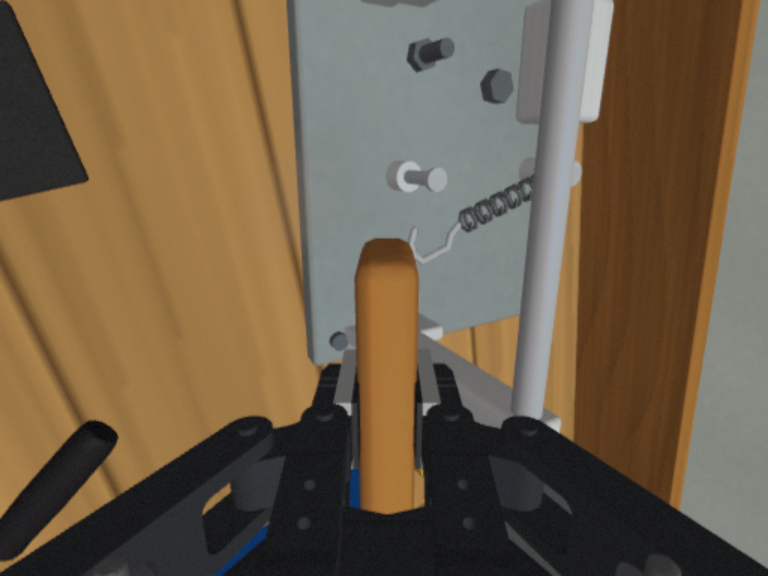

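Run:
```python
from h import *
np.set_printoptions(precision=4,suppress=True)
s=ld("scene5"); piv=np.array([.8143,-.0705]); 
g=lambda x,y,z:ray(s,170+(x+.5)/14-.5,207+(y+.5)/14-.5,z)
lp=g(383,172,.055)[:2]; d=lp-piv; L=np.linalg.norm(d); print("loop",lp,"dist",L,"hook",L-.03, "outer bar mid",g(330,250,.055),np.linalg.norm(g(330,250,.055)[:2]-piv),"post",g(484,366,.071))
u=np.array([.675,-.0495])-piv; print(np.linalg.norm(u)); 
u/=np.linalg.norm(u); pin=lp+d/L*.0065; B=piv+u*(L+.0065)
sh=B-pin; f=np.array([np.cos(.158),-np.sin(.158)]); l=np.array([np.sin(.158),np.cos(.158)])
print("pin",pin,"B",B,"shift f,l",sh@f,sh@l)
```

```text
loop [ 0.6359 -0.1013] dist 0.18106402272002917 hook 0.15106402272002917 outer bar mid [ 0.658  -0.1007  0.055 ] 0.15918648271340588 post [ 0.675 -0.05   0.071]
0.14087402173573377
pin [ 0.6295 -0.1024] B [ 0.6288 -0.0425] shift f,l -0.01004437636764634 0.059004895365200725
```

Hook origin is about 151 mm from the pivot, 11 mm past the post and inside the 6–19 mm window. Now I swing left along the arc.

```bash
python3 -m handwheel '[[-0.0072,-0.0011,-0.0019,0,0,0,0],[-0.0073,-0.001,-0.0016,0,0,0,0],[-0.0073,-0.0008,-0.0014,0,0,0,0],[-0.0074,-0.0007,-0.0011,0,0,0,0],[-0.0074,-0.0005,-0.001,0,0,0,0],[-0.0075,-0.0004,-0.0006,0,0,0,0],[-0.0075,-0.0002,-0.0004,0,0,0,0],[-0.0075,-0.0001,-0.0001,0,0,0,0]]' 
python3 -m handwheel '[[0,0,0,0,0,0,0]]' 
python3 look.py 6 top scene wrist
python3 - <<'E'
from h import *
s=ld("scene6")
im=s["image"][207:257,170:220,::-1]
cv2.imwrite("pics/s6zz.png",cv2.resize(im,None,fx=14,fy=14,interpolation=cv2.INTER_LANCZOS4))
E
```

```text
time: 10.07
tool_pos: [0.5562, -0.029, 0.192]
tcp_rot: [-0.765, 0.895, -1.551]
wrist_force: [2.8, 0.3, -1.8]
width: 0.193
time: 10.2
tool_pos: [0.5562, -0.0288, 0.192]
tcp_rot: [-0.765, 0.895, -1.55]
wrist_force: [3.4, -2.1, -2.3]
width: 0.198
tcp [ 0.5562 -0.0288  0.192 ] tip [ 0.6275 -0.0401  0.0429] q [-0.069  -0.239   2.2767 -0.0799  0.5835  0.1427] F [ 3.3682 -2.117  -2.3214]
```

View pics/s6zz.png

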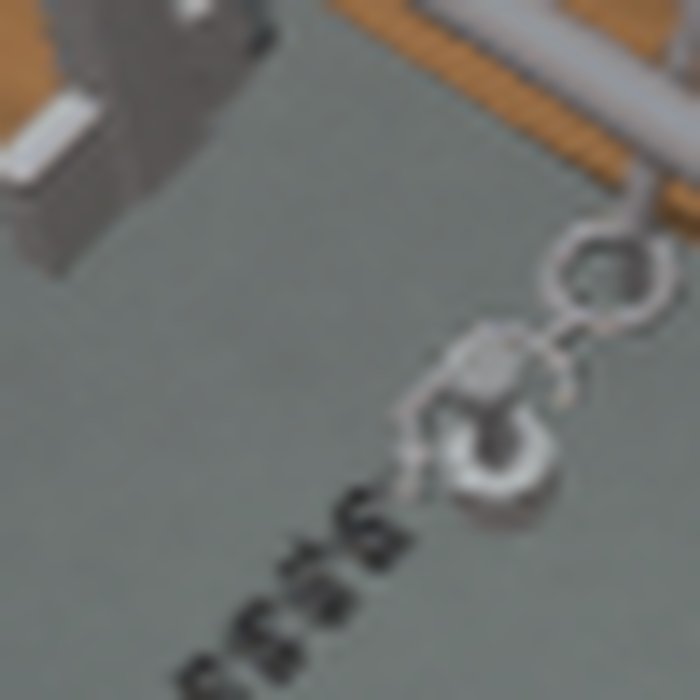

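View pics/wrist6.png

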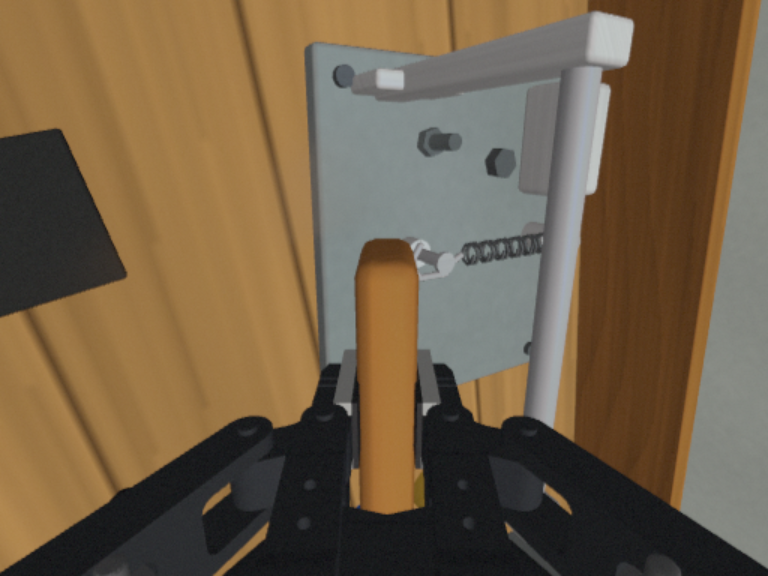

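The post stem is now inside the mouth, with the lip at (565,400) to the left of it. I'll check how well it is centred before letting back.

Run:
```python
from h import *
np.set_printoptions(precision=4,suppress=True)
s=ld("scene6"); piv=np.array([.8143,-.0705]); post=np.array([.675,-.0497])
g=lambda x,y,z:ray(s,170+(x+.5)/14-.5,207+(y+.5)/14-.5,z)[:2]
lp=g(611,272,.055); d=lp-piv; L=np.linalg.norm(d); u=d/L; hook=lp-u*.03
X=-u; Y=np.array([-X[1],X[0]])
print("loop",lp,L,"hook",hook,"post in hook frame",(post-hook)@X,(post-hook)@Y, "lip in hook frame",(g(566,400,.055)-hook)@X,(g(566,400,.055)-hook)@Y)
f=np.array([np.cos(.158),-np.sin(.158)]); l=np.array([np.sin(.158),np.cos(.158)])
print("hook rel. post along f,l",(hook-post)@f,(hook-post)@l)
from workcell import bot
for i in range(1): print(bot.read_state()["wrist_force"])
```

```text
loop [ 0.635  -0.0446] 0.1811468087324346 hook [ 0.6647 -0.0488] post in hook frame 0.01030387355776774 0.0006305643381858754 lip in hook frame 0.0001260675094828558 0.012270852917466877
hook rel. post along f,l -0.010293838955774442 -0.0007773681442132543
[ 3.7206  1.3904 -2.1156]
```

```bash
python3 -m handwheel '[[0,0.002,0.0035,0,0,0,0],[0,0.002,0.0035,0,0,0,0],[0,0.002,0.0035,0,0,0,0],[0,0.0015,0.0026,0,0,0,0],[0,0.001,0.0017,0,0,0,0],[0,0,0,0,0,0,0],[0,0,0,0,0,0,0]]' 
python3 look.py 7 scene
python3 - <<'E'
from h import *
s=ld("scene7")
im=s["image"][207:257,170:220,::-1]
cv2.imwrite("pics/s7zz.png",cv2.resize(im,None,fx=14,fy=14,interpolation=cv2.INTER_LANCZOS4))
E
```

```text
time: 11.22
tool_pos: [0.5727, -0.032, 0.1918]
tcp_rot: [-0.765, 0.896, -1.551]
wrist_force: [-1.1, 0.0, -2.9]
width: 0.194
tcp [ 0.5727 -0.032   0.1918] tip [ 0.6439 -0.0434  0.0426] q [-0.0739 -0.201   2.2474 -0.0771  0.5752  0.1374] F [-1.1051  0.0215 -2.9204]
```

View pics/s7zz.png

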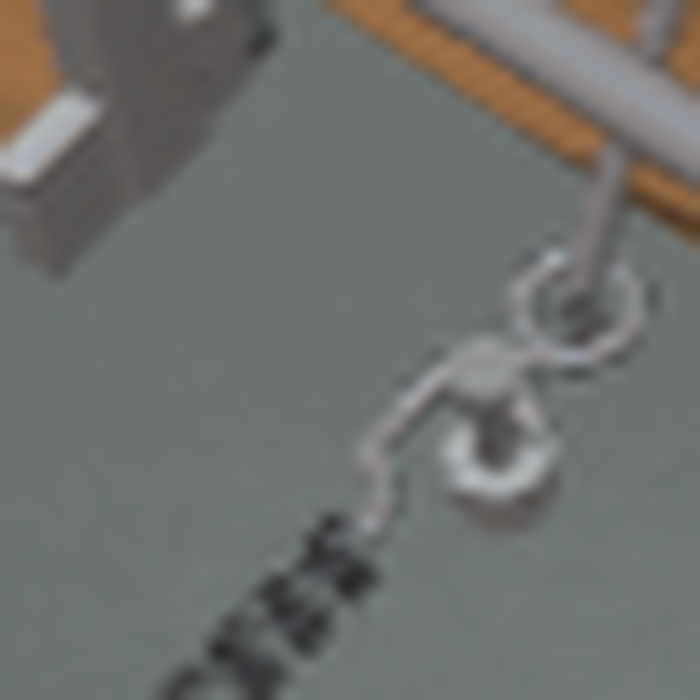

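The hook is caught on the post and the pin stands free in the middle of the loop at (583,310). I'll lift it straight out.

```bash
python3 -m handwheel '[[0,-0.0052,0.003,0,0,0,0],[0,-0.0052,0.003,0,0,0,0],[0,-0.0087,0.005,0,0,0,0],[0,-0.0087,0.005,0,0,0,0],[0,-0.0087,0.005,0,0,0,0],[0,-0.004,-0.01,0,0,0,0]]' 
python3 look.py 8 scene
python3 - <<'E'
from h import *
from workcell import bot
s=ld("scene8")
im=s["image"][207:257,170:220,::-1]
cv2.imwrite("pics/s8zz.png",cv2.resize(im,None,fx=14,fy=14,interpolation=cv2.INTER_LANCZOS4))
E
```

```text
time: 12.02
tool_pos: [0.5636, -0.0305, 0.2349]
tcp_rot: [-0.762, 0.893, -1.552]
wrist_force: [-0.1, 0.4, -2.6]
width: 0.196
tcp [ 0.5636 -0.0305  0.2349] tip [ 0.6354 -0.0419  0.0861] q [-0.0717 -0.2683  2.2167 -0.0695  0.6689  0.1293] F [-0.0705  0.3629 -2.6096]
```

View pics/s8zz.png

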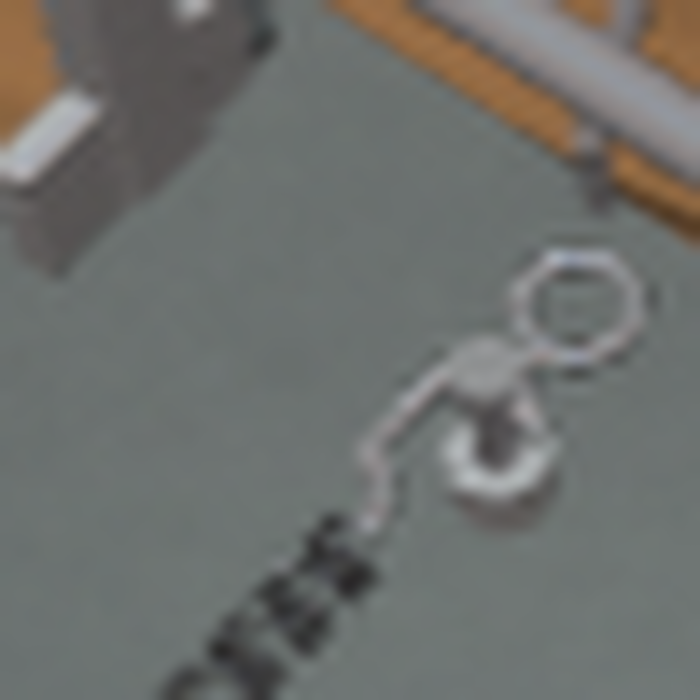

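```bash
python3 -m handwheel '[[0,-0.02,-0.02,0,0,0,0],[0,-0.03,-0.02,0,0,0,0],[0,-0.035,0,0,0,0,0],[0,-0.035,0,0,0,0,0],[0,-0.03,0.01,0,0,0,0],[0,-0.02,0.01,0,0,0,0]]' 
python3 -m handwheel '[[0,0,0,-0.1745,0,0,0],[0,0,0,-0.1745,0,0,0],[0,0,0,-0.1745,0,0,0],[0,0,0,0,-0.1315,0,0],[0,0,0,0,-0.1315,0,0],[0,0,0,0,0,0,0]]'
python3 - <<'E'
from h import *
from workcell import bot
np.set_printoptions(precision=4,suppress=True)
st=bot.read_state(); print(plan([.5178,.3413,.395],down(.108),st),st["q"])
E
```

```text
time: 12.82
tool_pos: [0.4605, -0.0141, 0.3709]
tcp_rot: [-0.764, 0.895, -1.551]
wrist_force: [0.5, -0.3, -1.3]
width: 0.192
time: 13.58
tool_pos: [0.4611, -0.0143, 0.3689]
tcp_rot: [-1.257, 1.133, -1.132]
wrist_force: [-0.2, 0.0, -2.1]
width: 0.194
(array([-0.3478, -0.0261,  0.0932]), array([ 0.0013, -0.0042, -0.0002])) [-0.085  -0.2044  1.8373 -0.0001  1.51   -0.1888]
```

```bash
python3 -m handwheel '[[-0.03,-0.003,0.008,0,0,0,0],[-0.05,-0.004,0.0134,0,0,0,0],[-0.05,-0.004,0.0134,0,0,0,0],[-0.05,-0.004,0.0134,0,0,0,0],[-0.05,-0.004,0.0134,0,0,0,0],[-0.05,-0.004,0.0134,0,0,0,0],[-0.045,-0.003,0.012,0,0,0,0],[-0.023,0,0.006,0,0,0,0]]' 
python3 -m handwheel '[[0,0,0,0,0,0,0],[0,0,0,0,0,0,0]]' 
python3 look.py 9 scene top
python3 - <<'E'
from h import *
from workcell import bot
np.set_printoptions(precision=4,suppress=True)
st=bot.read_state(); print(plan([.5178,.3413,.2027],down(.108),st),st["q"])
E
```

```text
time: 14.58
tool_pos: [0.5169, 0.3437, 0.3955]
tcp_rot: [-1.257, 1.132, -1.131]
wrist_force: [-0.7, -0.1, -2.5]
width: 0.197
time: 14.82
tool_pos: [0.5171, 0.3404, 0.3956]
tcp_rot: [-1.258, 1.132, -1.133]
wrist_force: [0.3, 0.2, -1.6]
width: 0.196
tcp [0.5171 0.3404 0.3956] tip [0.5051 0.339  0.2305] q [ 0.5424  0.1037  1.4958 -0.0008  1.5429  0.4385] F [ 0.2779  0.2431 -1.5786]
(array([-0.0011,  0.1934,  0.0005]), array([-0.0002, -0.0046,  0.0004])) [ 0.5417  0.1031  1.4958 -0.0005  1.5426  0.4383]
```

View pics/scene9.png

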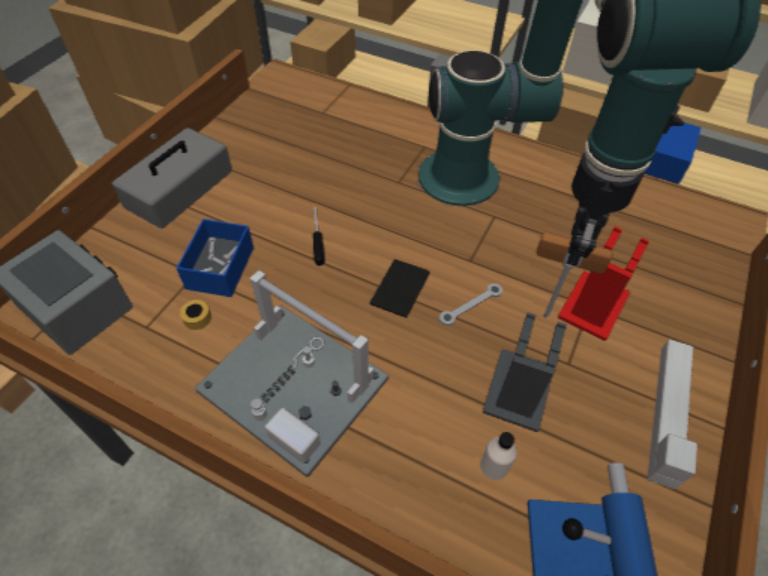

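The puller hangs over the fork, with its tip at (547,315) between the arms at (530,320) and (557,330). I'll lower it, slowing down at the end.

```bash
python3 -m handwheel '[[-0.001,0.03,0.0005,0,0,0,0],[0,0.04,0,0,0,0,0],[0,0.04,0,0,0,0,0],[0,0.04,0,0,0,0,0],[0,0.025,0,0,0,0,0],[0,0.012,0,0,0,0,0],[0,0.003,0,0,0,0,0],[0,0,0,0,0,0,0]]' 
python3 look.py 10 scene wrist
python3 - <<'E'
from h import *
cv2.imwrite("pics/s10c.png",cv2.resize(ld("scene10")["image"][145:265,320:420,::-1],None,fx=5,fy=5,interpolation=cv2.INTER_CUBIC))
E
```

```text
time: 15.92
tool_pos: [0.5185, 0.3427, 0.2072]
tcp_rot: [-1.255, 1.131, -1.132]
wrist_force: [-0.2, -0.6, -2.2]
width: 0.197
tcp [0.5185 0.3427 0.2072] tip [0.5068 0.3416 0.042 ] q [ 0.544   0.1784  1.7524 -0.0001  1.2087  0.4393] F [-0.1815 -0.6467 -2.1729]
```

View pics/s10c.png

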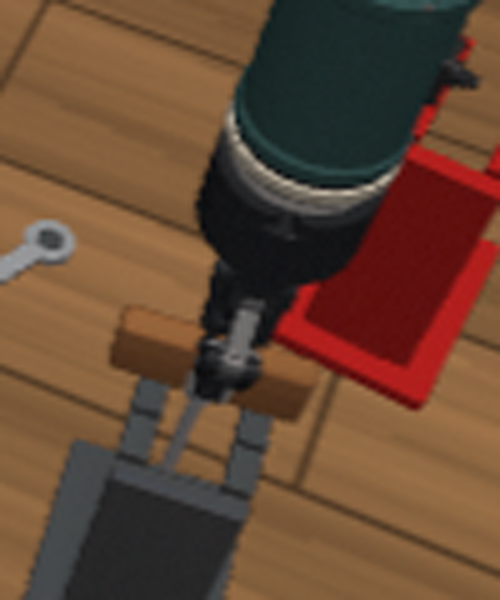

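View pics/wrist10.png

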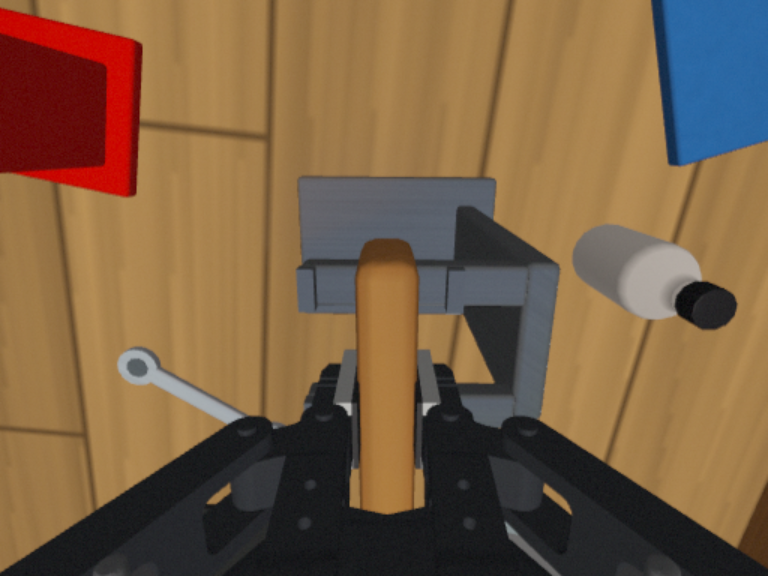

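The handle is midway between the lips and about 3 mm above the arms. I'll lower it in small steps to contact.

```bash
python3 -m handwheel '[[0,0.0015,0,0,0,0,0],[0,0.0015,0,0,0,0,0],[0,0,0,0,0,0,0]]' ; python3 -m handwheel '[[0,0.001,0,0,0,0,0],[0,0,0,0,0,0,0]]'
```

```text
time: 16.4
tool_pos: [0.5183, 0.343, 0.2049]
tcp_rot: [-1.255, 1.13, -1.131]
wrist_force: [-1.7, -1.6, 5.7]
width: 0.195
time: 16.65
tool_pos: [0.5183, 0.343, 0.2048]
tcp_rot: [-1.255, 1.13, -1.132]
wrist_force: [-3.6, -3.1, 9.4]
width: 0.195
```

```bash
python3 -m handwheel '[[0,-0.001,0,0,0,0,0],[0,0,0,0,0,0,0.25],[0,0,0,0,0,0,0.35],[0,0,0,0,0,0,0.6],[0,0,0,0,0,0,1],[0,0,0,0,0,0,1],[0,0,0,0,0,0,1],[0,0,0,0,0,0,1]]' 20
python3 look.py 11 wrist
```

```text
time: 17.65
tool_pos: [0.5177, 0.3426, 0.2028]
tcp_rot: [-1.257, 1.131, -1.131]
wrist_force: [-0.3, -0.2, 0.2]
width: 1.001
tcp [0.5177 0.3426 0.2028] tip [0.5058 0.3413 0.0376] q [0.5445 0.1815 1.757  0.     1.2031 0.4393] F [-0.3336 -0.1639  0.2473]
```

View pics/wrist11.png

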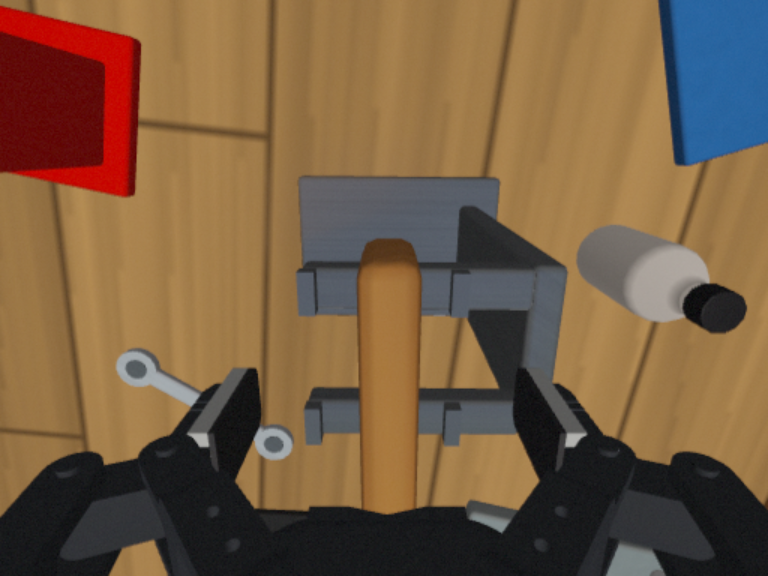

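The jaws are open and clear, and the handle rests between the lips. I'll retreat upward and check.

```bash
python3 -m handwheel '[[0,-0.015,0,0,0,0,1],[0,-0.03,0,0,0,0,1],[0,-0.04,0,0,0,0,1],[0,-0.03,0,0,0,0,1],[0,0,0,0,0,0,1],[0,0,0,0,0,0,1],[0,0,0,0,0,0,1]]'
python3 look.py 12 wrist scene top
python3 - <<'E'
from h import *
c=ld("wrist12"); st=c["st"]
T=np.eye(4); T[:3,:3]=R.from_rotvec(st["tcp_rot"]).as_matrix(); T[:3,3]=st["tool_pos"]; T=T@c["hand_eye"]
P=cloud(c,T).reshape(-1,3); v=(c["z_map"].reshape(-1)>0)
m=P[v&(P[:,2]>.225)&(P[:,2]<.245)&(abs(P[:,0]-.5175)<.04)&(abs(P[:,1]-.341)<.07)]
print(len(m),cv2.minAreaRect(m[:,:2].astype(np.float32)*1000),np.median(m[:,2]))
s=ld("scene12")["image"][:,:,::-1]
cv2.imwrite("pics/s12a.png",cv2.resize(s[207:257,170:220],None,fx=11,fy=11,interpolation=cv2.INTER_CUBIC))
cv2.imwrite("pics/s12b.png",cv2.resize(s[195:295,315:390],None,fx=6,fy=6,interpolation=cv2.INTER_CUBIC))
E
```

```text
time: 18.58
tool_pos: [0.5169, 0.3421, 0.316]
tcp_rot: [-1.26, 1.133, -1.131]
wrist_force: [-1.1, 0.5, -1.3]
width: 1.003
tcp [0.5169 0.3421 0.316 ] tip [0.5046 0.3406 0.1508] q [0.5444 0.1223 1.6168 0.     1.4054 0.4392] F [-1.1286  0.4941 -1.2744]
2483 ((520.2828979492188, 341.609130859375), (17.91624641418457, 99.1353759765625), 5.541200637817383) 0.23357876442502576
```

View pics/s12a.png

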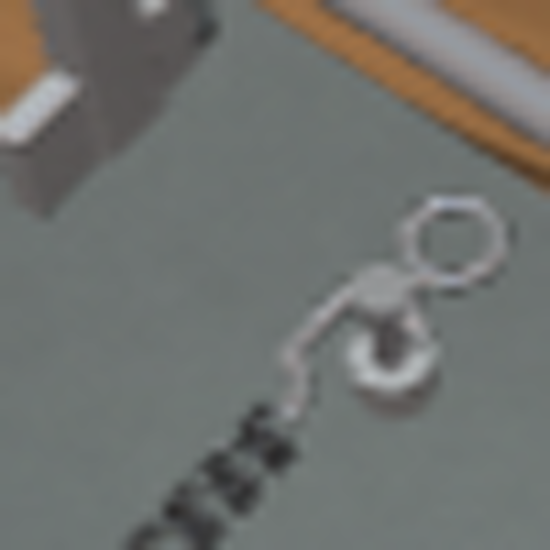

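View pics/s12b.png

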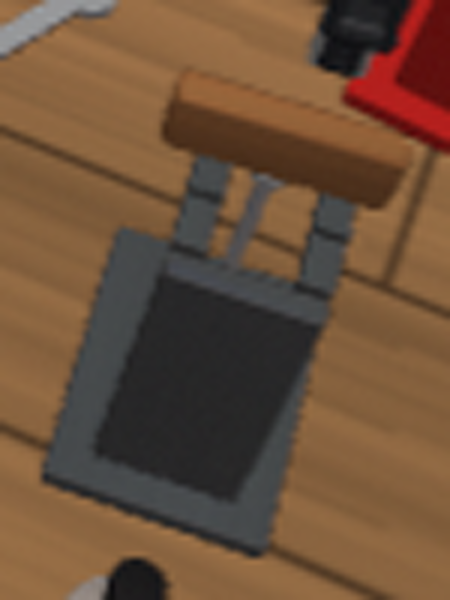

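View pics/wrist12.png

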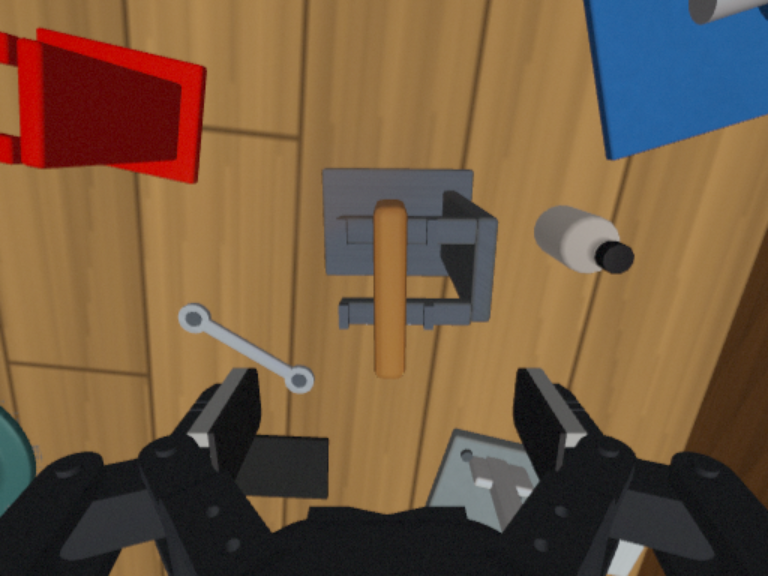

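The puller hangs across the fork between the lips, the hook sits on the post with the spring's coils drawn out, and the gripper is clear of everything. Handing in.

```bash
python3 -c "
from workcell import workorder
print(workorder.finish_job())"
```

```text
the job is handed in; nothing more can be done
None
```

The spring is refitted: the hook is caught on the post, the puller hangs back in the dark stand, and I handed the job in at about 19 s. `finish_job` gives no verdict, so the result below rests on my own checks.

**What I did:** I took the puller, leaned it 30° under the bridge and put the pin in the pull loop. I drew the hook to about 151 mm from the pivot (11 mm past the post), swung it left along an arc, let it back onto the post, lifted the pin out and hung the puller up.

**Last checks:**
- **Spring:** the last camera picture shows the hook on the post with the coils stretched and nothing in the loop. I had no direct reading of the force between hook and post. It should be about 2.5 N, from the spring's stretch.
- **Puller:** the handle centre measures (0.520, 0.342), about 4 mm from where I placed the fork point. Its top is at 0.234 m, so its centre is about 19 mm above the fork point, and its direction is 5.5° against the stand's roughly 6°. I judged that it hangs upright from the pictures and did not check its speed separately.
- **Surroundings:** the gripper is open and about 8 cm above the handle, touching nothing. The pictures show no other item moved, though I did not measure their positions.

**Disagreement:** the pin's end appeared 3 to 5 mm off its computed place in the scene camera. I corrected for this before lowering it into the loop.

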